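# Load the large turbo rotor through the dust flap

### The arm

A 7-joint arm with a two-finger parallel gripper is mounted at the origin on the work surface. World frame = base frame: x ahead of the robot, y to its left, z up, the work surface at z = 0. Lengths are in m, angles in rad, forces in N, time in s.
With the tool pointing down it reaches from about 0.35 to 0.9 m from the base axis. Payload 8.1 kg.
Tool frame: the origin (TCP) lies midway between the tips of the shut fingers; the grasp point (between the pads) lies 19 mm behind it; z points along the fingers, y is the direction in which the jaws open and shut (so a half turn about z gives the same grasp; the last joint's range is limited). The gripper opens to 85 mm and grips with 20 to 120 N. Pads are 22 mm wide; open, the fingers measure 114 mm over their backs; the gripper's body (76 mm by 85 mm) begins 54 mm behind the grasp point. The pads swing forward as they close: fully open they stand 13 mm farther back than shut.
Start: joints at [1.143, 0.434, 0.025, 1.573, -0.012, 1.134, -0.075], TCP at [0.199, -0.592, 0.231] pointing down, gripper open.
Joint ranges: [-2.62, 2.62], [-0.44, 2.09], [-1.27, 1.32], [0.08, 2.57], [-1.32, 4.46], [0.12, 2], [-2.74, 2.74]. Speed limits (rad/s): [2.22, 2.22, 3.01, 3.01, 3.14, 3.14, 3.14].

### API

Orientations are given as a rotation vector (axis times angle).
In Python, from cell import bot gives the robot as it stands.
- The arm moves only by the shell command python3 -m handwheel 'ROWS' [FORCE]. ROWS is JSON, a list that holds one entry, the list of rows, each a list of 5 numbers: the shift along the tool's x, y, z in m, then the turn about the tool's z in rad, then the closure, from -1 (fully open) to 1 (shut), so that 0 is half open. A call has 1 to 5 rows; each row shifts and turns the commanded pose from where the row before left it, along the tool's axes as they then stand; what a row does not reach is not made up. A row lasts 1/8 s, in which the tool goes at most 62.5 mm and 10.7 degrees, less where a joint would pass 70% of its speed; a pose out of reach is approached as far as the arm can. A call is refused whole if a number of a shift passes 0.0625 or a number of a turn 0.188, either way. A call with a gripper value outside its range is refused whole. The fingers move at their own pace and stop on an object; FORCE is the grip in N (left out, the last holds). Time passes only in rows, so rows that do not move let the fingers close. It gives the time, the measured TCP pose, the force and the opening at its end, in the units of the state.
- bot.read_state(): the state, without advancing time (a new reading comes with each control period).
- bot.snapshot(name): name is "scene" or "top" or "wrist"; returns a dict with "frame" (480x640x3 uint8, blue, green, red), "fx", "fy", "cx", "cy" (pixels), "R" (3x3) and "t" (3): a world point X has camera coordinates R X + t; the wrist camera has in their place "hand_eye" (4x4, takes a point from camera to tool coordinates, whose origin is the TCP and whose axes are the flange's). Camera axes: x right, y down, z forward; pixel columns grow to the right and rows downward; lengths in m; the calibration is good to about 2 mm. A picture is of the moment at which its call begins: read the wrist's pose just before it. There is no depth.
- bot.hand_in(): hands the job in, once; it reports no verdict.
The state is a dict: "t": time; "joint_pos": joint angles; "dq": joint speeds; "tau": joint torques, N m; "tool_pos": TCP position; "tool_rot": TCP orientation; "force": force on the tool from outside, world axes, zero at the start; "torque": the same for the moment, N m; "gripper_width": opening from 0.0 (shut) to 1.0 (fully open).
Only numpy, scipy, OpenCV 4.12 (cv2) and the standard library are available. Lean on these libraries where they do the work, as an engineer would, in place of code of your own. Each camera call takes 0.05 s, during which the arm holds its last target. There are 200 camera calls.

### The job

Three turbo rotors hang shaft-down in the rack; take the one with the widest wheel and load it into the shaft inspection box: push its shaft straight down through the sprung dust flap in the port on top. Keep hold of it until its wheel rests flat on the port's collar (do not drop it in), then let go, so that it stays seated upright with the shaft holding the flap open. Leave the other two rotors, the tub and the screwdriver where they are.

Things in the scene. Friction and masses are not known exactly. Their poses are not given: they have to be found in the camera images.
- rotor_large: The rotor to load, bare steel, 0.34 to 0.5 kg: a bladed wheel 62 mm across and 16 mm thick, above it a plain round hub (the grip) 24 mm across and 45 mm tall, below it a round shaft 14 mm across and 75 mm long. Origin: centre of the wheel's flat underside, where the shaft begins; z up along the shaft's axis (hub top at z = +61 mm, shaft end at z = -75 mm). It hangs by its wheel in any of the rack's places.
- rotor_small: Bystander rotor of the same form, its wheel 44 mm across; hub, shaft, heights and origin as for the large one.
- rotor_tiny: Bystander rotor of the same form, its wheel 36 mm across; hub, shaft, heights and origin as for the large one.
- rack: Fixed rack, 80 mm (x) by 270 mm (y): two aluminium rails along its y axis, 24 mm apart, their tops 95 mm above the bench, on grey end plates. The rotors' shafts hang in the gap between the rails, at y = -85, 0 and +85 mm, and lift straight out; hub tops of hanging rotors are 156 mm above the bench. Origin: centre of its underside, on the bench.
- port (a point): Centre of the port's mouth, level with the top of its collar, 116 mm above the bench, on the fixed inspection box (blue box with grey top, 160 x 160 mm, top 110 mm high; the black square collar is 74 mm wide and stands 6 mm above that). The opening is 38 x 38 mm and free below for 105 mm. x and y lie along the box's sides, z up.
- flap (a joint): Angle of the dust flap, a 36 x 36 mm steel plate that fills the opening about 7 mm below the collar's top, hinged along the opening's +x edge (in the port's axes). 0 = shut (level), grows as it is pushed down into the box, at most 1.5 rad; a weak spring (about 0.5 N at its middle) shuts it. It leans on the shaft at about 1.2 rad once a centred rotor is in.
- tub: Bystander: open yellow plastic tub, 68 mm across, 55 mm tall, loose on the bench. Origin: centre of its underside.
- screwdriver: Bystander: red-handled screwdriver, about 0.2 m long and under 35 mm thick, lying loose across the bench, beyond the rack and the box as seen from the robot. Origin: its middle, on the bench.
- rotor_large_tip (a point): The centre of the large rotor's shaft end, 75 mm below its origin.
There are look-alikes about, which are no part of the job. Leave any red or yellow look-alike of the rotor_large alone.

How it is judged:
By the outcome, as a careful person would: the job done as asked, in the order asked, and still so for the second after the job is handed in, with the robot touching nothing.
It also fails if it takes over 42 s, if anything falls off the work surface, if the arm or the gripper's body presses on something with over 40 N, if the wrist force passes 120 N, or if a joint passes its speed limit or range.

## Working session

There is one attempt and no reset: what is moved stays moved. The work goes in short steps, Python scripts to look and compute and a shell command to move; the robot and the scene stay as the last step left them, time stands still between calls to the robot, and variables do not carry over. Pictures are saved under pics/ and viewed, about 8 in all and at most 12, crops included, and the job is handed in when it is done.

```bash
mkdir -p pics; ls
cat > h.py <<'E'
import numpy as np, cv2
from cell import bot
from scipy.spatial.transform import Rotation as Rn
def ray(s,u,v,z):
    R=np.array(s["R"]);t=np.array(s["t"]);c=-R.T@t
    d=R.T@np.array([(u-s["cx"])/s["fx"],(v-s["cy"])/s["fy"],1]);return c+d*(z-c[2])/d[2]
def proj(s,X):
    p=np.array(s["R"])@np.array(X)+np.array(s["t"]);return p[0]/p[2]*s["fx"]+s["cx"],p[1]/p[2]*s["fy"]+s["cy"]
def wcam(name="wrist"):
    st=bot.read_state();s=bot.snapshot("wrist")
    T=np.eye(4);T[:3,:3]=Rn.from_rotvec(st["tool_rot"]).as_matrix();T[:3,3]=st["tool_pos"]
    C=np.linalg.inv(T@np.array(s["hand_eye"]));s["R"]=C[:3,:3];s["t"]=C[:3,3];return s,st
E
python3 - <<'E'
from h import *
import pickle
st=bot.read_state();print({k:np.round(v,3) for k,v in st.items()})
print(Rn.from_rotvec(st["tool_rot"]).as_matrix().round(3))
for n in("top","scene"):
    s=bot.snapshot(n);cv2.imwrite(f"pics/{n}0.png",s["frame"]);pickle.dump(s,open(n+".pkl","wb"))
    print(n,s["fx"],s["cx"],s["cy"],(-np.array(s["R"]).T@np.array(s["t"])).round(3),np.array(s["R"]).round(3).tolist())
E
```

```text
pics
{'t': np.float64(0.0), 'joint_pos': array([ 1.143,  0.435,  0.025,  1.574, -0.012,  1.134, -0.075]), 'dq': array([-0.001,  0.001,  0.002, -0.   , -0.   , -0.001, -0.001]), 'tau': array([ 1.0000e-03, -6.7046e+01,  1.0250e+00, -3.1621e+01,  1.6000e-02,
        1.2000e-02, -0.0000e+00]), 'tool_pos': array([ 0.199, -0.592,  0.231]), 'tool_rot': array([-3.099e+00, -5.080e-01,  1.000e-03]), 'force': array([ 0.174, -0.131,  0.179]), 'torque': array([-0.003, -0.032, -0.001]), 'gripper_width': np.float64(1.003)}
[[ 0.948  0.319 -0.001]
 [ 0.319 -0.948  0.001]
 [-0.    -0.002 -1.   ]]
top 461.7637266930079 310.9724693619841 237.96574578696678 [ 0.385 -0.041  1.002] [[-0.003, -1.0, -0.006], [-0.991, 0.004, -0.133], [0.133, 0.006, -0.991]]
scene 558.3198649517274 304.2794011210528 234.88375806187108 [ 1.398 -0.277  0.714] [[0.294, 0.956, -0.018], [0.535, -0.18, -0.826], [-0.792, 0.233, -0.564]]
```

View pics/top0.png

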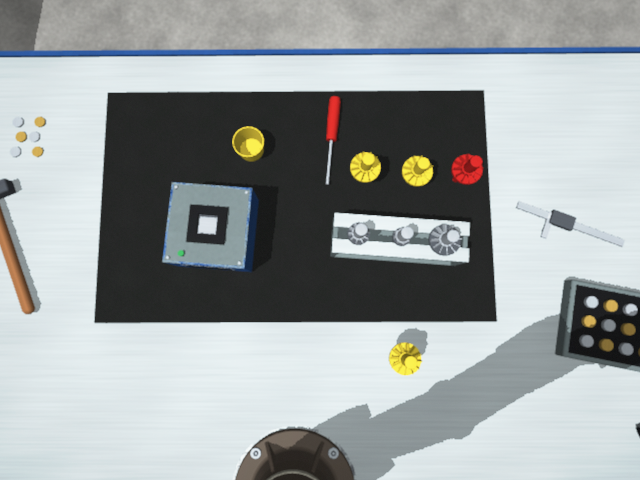

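View pics/scene0.png

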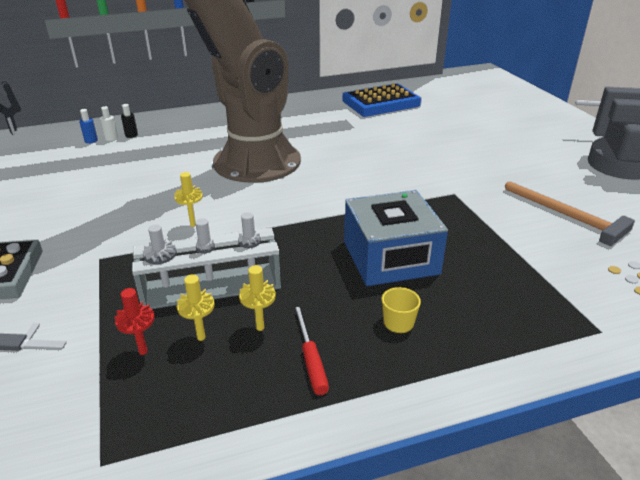

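Top view: the rack is at (333–470, 212–265), with the widest wheel at its right end at (446,238) and hub top at about (453,235). The box's black collar is at (208,225). The tub is at (249,143) and the screwdriver at (332,140). Yellow and red look-alikes stand beyond the rack and near the base.

Run:
```python
from h import *
import pickle
s=pickle.load(open("top.pkl","rb"));c=pickle.load(open("scene.pkl","rb"))
g=cv2.cvtColor(s["frame"],cv2.COLOR_BGR2GRAY)
def big(m,x0,y0):
    cs,_=cv2.findContours(m.astype(np.uint8),cv2.RETR_EXTERNAL,cv2.CHAIN_APPROX_NONE);k=max(cs,key=cv2.contourArea);return (k+[x0,y0]).astype(np.float32)
k=big(g[198:252,180:236]<70,180,198);r=cv2.minAreaRect(k);print("collar",r)
P=np.array([ray(s,*p,.116) for p in cv2.boxPoints(r)]);print(P.round(4),P.mean(0).round(4),np.linalg.norm(P-np.roll(P,1,0),axis=1).round(4))
print("scene proj of port",proj(c,P.mean(0)))
rk=big(g[205:270,325:478]>165,325,205);r=cv2.minAreaRect(rk);print("rack",r)
Q=np.array([ray(s,*p,.095) for p in cv2.boxPoints(r)]);print(Q.round(4))
for n,p in dict(large=(453,235),mid=(407,233),left=(361,230)).items():
    X=ray(s,*p,.156);print(n,X.round(4),proj(c,X))
a=cv2.resize(s["frame"][200:275,325:485],None,fx=4.5,fy=4.5,interpolation=cv2.INTER_CUBIC)
b=cv2.resize(c["frame"][205:305,120:290],None,fx=4.2,fy=2.6)
a=cv2.resize(a,(714,335));cv2.imwrite("pics/c1.png",np.vstack([a,b[:260,:714]]))
```

```text
collar ((206.92352294921875, 223.9940948486328), (38.50164031982422, 36.967716217041016), 4.39870548248291)
[[0.5    0.206  0.116 ]
 [0.5727 0.2028 0.116 ]
 [0.5665 0.1274 0.116 ]
 [0.4939 0.1314 0.116 ]] [0.5333 0.1669 0.116 ] [0.0748 0.0728 0.0757 0.0727]
scene proj of port (np.float64(393.84756618515297), np.float64(211.1570684866809))
rack ((400.909912109375, 230.2760009765625), (136.3665771484375, 27.015132904052734), 4.037710666656494)
[[ 0.5054 -0.0769  0.095 ]
 [ 0.5597 -0.0812  0.095 ]
 [ 0.539  -0.3512  0.095 ]
 [ 0.4852 -0.3448  0.095 ]]
large [ 0.5038 -0.298   0.156 ] (np.float64(154.5198708738616), np.float64(227.74731689552385))
mid [ 0.5079 -0.2133  0.156 ] (np.float64(201.23201129558953), np.float64(220.82414051617675))
left [ 0.5138 -0.1284  0.156 ] (np.float64(246.78248438423853), np.float64(214.6076708423068))
```

View pics/c1.png

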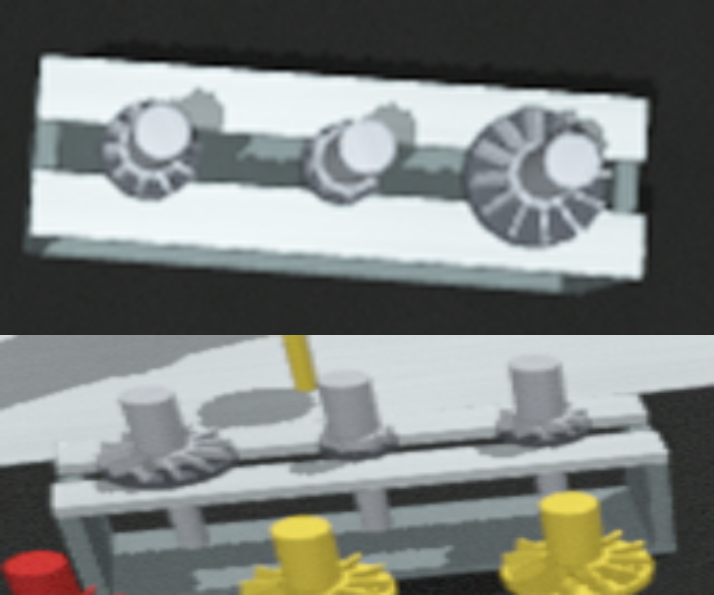

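The large rotor's hub top is at (0.504, -0.298, 0.156). The 85 mm spacing and the scene view both agree with that. The port is at (0.533, 0.167). I'll move above the hub, then turn so the jaws open along x.

```bash
python3 -m handwheel '[[[0.0383,-0.0181,0,0,-1],[0.0383,-0.0181,0,0,-1],[0.0383,-0.0181,0,0,-1],[0.0383,-0.0181,0,0,-1],[0.0383,-0.0181,0,0,-1]]]' 70
python3 -m handwheel '[[[0.0383,-0.0181,0,0,-1],[0.0383,-0.0181,0,0,-1],[0.0383,-0.0181,0,0,-1],[0.0383,-0.0181,0,0,-1],[0.0383,-0.0181,0,0,-1]]]'
python3 -m handwheel '[[[0,0,0,-0.17,-1],[0,0,0,-0.17,-1],[0,0,0,-0.17,-1],[0,0,0,-0.17,-1],[0,0,0,-0.17,-1]]]'
python3 -m handwheel '[[[0,0,0,-0.17,-1],[0,0,0,-0.165,-1],[0,0,0,0,-1]]]'
python3 - <<'E'
from h import *
s,st=wcam();cv2.imwrite("pics/w1.png",s["frame"])
print(st["t"],st["tool_pos"].round(4),Rn.from_rotvec(st["tool_rot"]).as_matrix().round(3).tolist(),st["joint_pos"].round(2))
print(proj(s,[.5038,-.298,.156]),(-s["R"].T@s["t"]).round(3),s["fx"])
E
```

```text
t: 0.72
tool_pos: [0.3528, -0.4442, 0.231]
tool_rot: [-3.1, -0.508, 0.001]
force: [0.5, -0.5, 0.0]
gripper_width: 0.999
t: 1.35
tool_pos: [0.5053, -0.2975, 0.231]
tool_rot: [-3.1, -0.508, 0.001]
force: [0.2, 0.3, 0.5]
gripper_width: 1.0
t: 1.98
tool_pos: [0.5044, -0.2985, 0.2308]
tool_rot: [-2.61, -1.748, 0.001]
force: [-0.4, 0.6, 0.1]
gripper_width: 1.003
t: 2.35
tool_pos: [0.5043, -0.2986, 0.2309]
tool_rot: [-2.289, -2.151, 0.0]
force: [0.1, 0.3, -0.3]
gripper_width: 0.999
2.35 [ 0.5043 -0.2986  0.2309] [[0.062, 0.998, -0.001], [0.998, -0.062, 0.001], [0.001, -0.001, -1.0]] [ 0.71  0.4  -0.36  1.65  0.16  1.12  0.24]
(np.float64(314.7838905923347), np.float64(260.440679777621)) [ 0.51  -0.217  0.373] 416.03671152290417
```

View pics/w1.png

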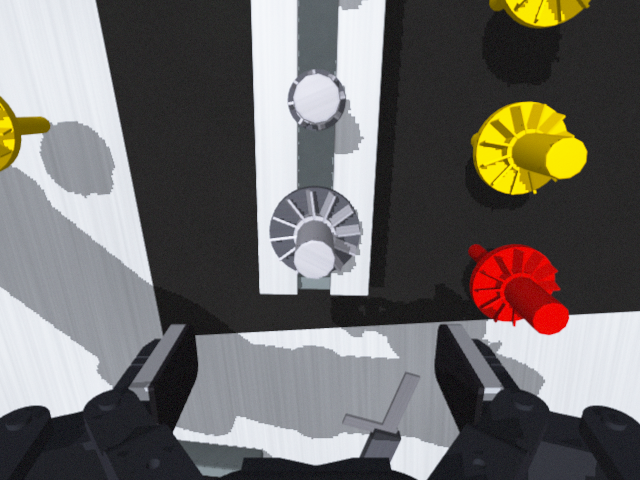

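The wrist view shows the hub top at (314.5,258.5) against a prediction of (314.8,260.4), so it is within 1 mm. The red look-alike, with its hub at (550,318), stays clear of the fingers. Next I descend and grip.

```bash
python3 -m handwheel '[[[0.0015,0,0.03,0,-1],[0,0,0.03,0,-1],[0,0,0.03,0,-1],[0,0,0.015,0,-1],[0,0,0.009,0,-1]]]'
python3 -m handwheel '[[[0,0,0,0,1],[0,0,0,0,1],[0,0,0,0,1],[0,0,0,0,1],[0,0,0,0,1]]]' 70
python3 -m handwheel '[[[0,0,0,0,1],[0,0,0,0,1],[0,0,-0.01,0,1],[0,0,-0.01,0,1],[0,0,-0.01,0,1]]]'
```

```text
t: 3.02
tool_pos: [0.5048, -0.2971, 0.1169]
tool_rot: [-2.29, -2.151, 0.0]
force: [0.5, -1.1, -0.0]
gripper_width: 0.999
t: 3.65
tool_pos: [0.505, -0.2974, 0.1182]
tool_rot: [2.288, 2.152, 0.0]
force: [-1.1, 1.0, 5.5]
gripper_width: 0.262
t: 4.28
tool_pos: [0.5048, -0.2971, 0.148]
tool_rot: [2.288, 2.153, 0.0]
force: [-0.1, -0.4, -4.2]
gripper_width: 0.264
```

```bash
python3 -m handwheel '[[[0,0,-0.03,0,1],[0,0,-0.03,0,1],[0,0,-0.03,0,1],[0,0,-0.03,0,1],[0,0,-0.012,0,1]]]'
python3 -m handwheel '[[[0.02,0,0,0,1],[0.04,0,0,0,1],[0.045,0,0,0,1],[0.045,0,0,0,1],[0.045,0,0,0,1]]]'
python3 -m handwheel '[[[0.045,0,0,0,1],[0.045,0,0,0,1],[0.045,0,0,0,1],[0.045,0,0,0,1],[0.04,0,0,0,1]]]'
python3 -m handwheel '[[[0.03,0,0,0,1],[0.02,0,0,0,1],[0,0,0,0,1],[0,0,0,0,1]]]'
python3 - <<'E'
from h import *
print(bot.read_state()["joint_pos"].round(2))
s=bot.snapshot("scene");w,st=wcam()
print(st["t"],st["tool_pos"].round(4),proj(w,[.5333,.1669,.116]),proj(s,[.5333,.1669,.116]))
p=st["tool_pos"]
print("expected tip/orig scene",proj(s,p-[0,0,.097]),proj(s,p-[0,0,.022]), "tip w",proj(w,p-[0,0,.097]))
cv2.imwrite("pics/s2.png",np.hstack([s["frame"][60:320,280:520],cv2.resize(w["frame"],(347,260))]) if 0 else np.hstack([cv2.resize(s["frame"][60:320,300:500],(400,520)),cv2.resize(w["frame"],(400,300)) .repeat(1,0) if 0 else cv2.copyMakeBorder(cv2.resize(w["frame"],(400,300)),0,220,0,0,0)]))
E
```

```text
t: 4.9
tool_pos: [0.5054, -0.2972, 0.2815]
tool_rot: [2.286, 2.151, 0.002]
force: [0.6, -0.0, -4.0]
gripper_width: 0.262
t: 5.52
tool_pos: [0.5156, -0.0997, 0.2781]
tool_rot: [-2.286, -2.153, 0.002]
force: [0.0, -0.5, -4.0]
gripper_width: 0.262
t: 6.15
tool_pos: [0.5285, 0.1198, 0.2781]
tool_rot: [-2.285, -2.154, 0.002]
force: [-0.3, -0.0, -3.8]
gripper_width: 0.266
t: 6.65
tool_pos: [0.5324, 0.1665, 0.2784]
tool_rot: [-2.288, -2.153, 0.003]
force: [-0.2, -0.9, -3.8]
gripper_width: 0.265
[ 0.02  0.35 -0.56  1.63  0.2   1.22 -0.65]
6.7 [0.5327 0.1661 0.2787] (np.float64(316.7671980655625), np.float64(219.14681181420949)) (np.float64(393.84150170456394), np.float64(211.17057015778616))
expected tip/orig scene (np.float64(395.75860366629774), np.float64(182.49588591294568)) (np.float64(398.73626205926485), np.float64(147.3427374555133)) tip w (np.float64(315.9345767977312), np.float64(248.38337063756495))
```

View pics/s2.png

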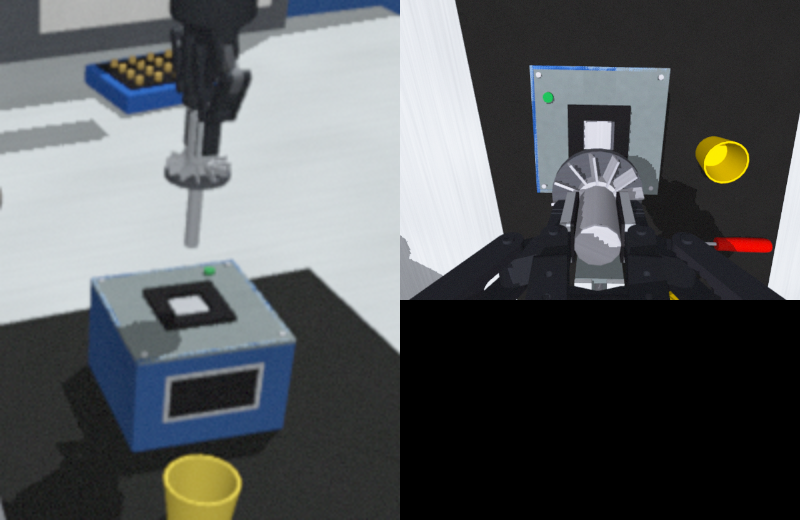

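The scene view shows the shaft tip at (396,183), where (395.8,182.5) was expected. The wrist view shows the collar centred where predicted. I'll lower through the flap.

```bash
python3 -m handwheel '[[[0.0008,0.0006,0.02,0,1],[0,0,0.02,0,1],[0,0,0.015,0,1],[0,0,0.015,0,1],[0,0,0.01,0,1]]]'
python3 -m handwheel '[[[0,0,0.01,0,1],[0,0,0.01,0,1],[0,0,0.01,0,1],[0,0,0.01,0,1],[0,0,0.008,0,1]]]'
python3 -m handwheel '[[[0,0,0.004,0,1],[0,0,0.002,0,1],[0,0,0,0,1],[0,0,0,0,1]]]'
```

```text
t: 7.38
tool_pos: [0.5339, 0.1676, 0.1986]
tool_rot: [2.289, 2.152, -0.0]
force: [-0.6, -0.2, -2.5]
gripper_width: 0.263
t: 8.0
tool_pos: [0.5336, 0.1677, 0.1505]
tool_rot: [-2.288, -2.152, 0.001]
force: [-1.1, -0.8, -3.4]
gripper_width: 0.263
t: 8.5
tool_pos: [0.5338, 0.1678, 0.1455]
tool_rot: [2.288, 2.152, 0.0]
force: [-1.4, -0.8, -3.9]
gripper_width: 0.266
```

```bash
python3 -m handwheel '[[[0,0,0.002,0,1],[0,0,0.002,0,1],[0,0,0,0,1]]]'
python3 -m handwheel '[[[0,0,0.001,0,1],[0,0,0.001,0,1],[0,0,0,0,1]]]'
python3 -m handwheel '[[[0,0,0.001,0,1],[0,0,0,0,1],[0,0,0,0,1]]]'
```

```text
t: 8.88
tool_pos: [0.5337, 0.1677, 0.1411]
tool_rot: [-2.288, -2.152, 0.0]
force: [0.1, -0.3, -3.4]
gripper_width: 0.267
t: 9.25
tool_pos: [0.5337, 0.1678, 0.1392]
tool_rot: [-2.288, -2.153, 0.0]
force: [-0.5, -0.4, -3.6]
gripper_width: 0.258
t: 9.62
tool_pos: [0.5338, 0.1678, 0.1392]
tool_rot: [2.288, 2.152, 0.0]
force: [-4.9, -0.9, 6.7]
gripper_width: 0.265
```

Contact is at TCP z 0.139, as expected, with about 10 N of press. I'll check it before releasing.

Run:
```python
from h import *
s=bot.snapshot("scene");print(bot.read_state()["force"].round(1), proj(s,[.5338,.1678,.116]))
cv2.imwrite("pics/s3.png",cv2.resize(s["frame"][130:290,320:480],(600,600),interpolation=cv2.INTER_CUBIC))
```

```text
[-3.6 -1.5  7.2] (np.float64(394.35589906804194), np.float64(211.21892959372207))
```

View pics/s3.png

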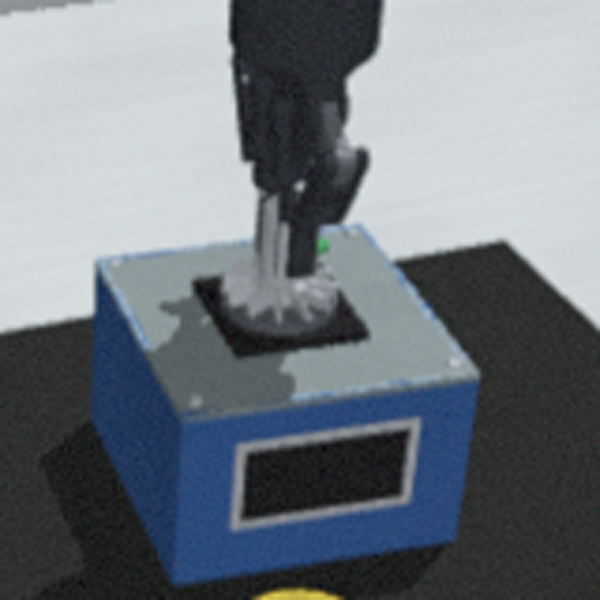

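The wheel sits flat and centred on the collar at crop (280,300). I'll release and retreat.

```bash
python3 -m handwheel '[[[0,0,0,0,0.2],[0,0,0,0,-0.2],[0,0,0,0,-1],[0,0,0,0,-1],[0,0,0,0,-1]]]'
python3 -m handwheel '[[[0,0,0,0,-1],[0,0,0,0,-1],[0,0,-0.01,0,-1],[0,0,-0.02,0,-1],[0,0,-0.03,0,-1]]]'
python3 -m handwheel '[[[0,0,-0.03,0,-1],[0,0,-0.03,0,-1],[0,0,-0.03,0,-1],[0,0,0,0,-1],[0,0,0,0,-1]]]'
python3 - <<'E'
from h import *
s=bot.snapshot("scene");w,st=wcam()
print(st["t"],st["tool_pos"].round(3),"hub top expected",proj(s,[.5338,.1678,.177]),proj(w,[.5338,.1678,.177]))
cv2.imwrite("pics/s4.png",np.hstack([cv2.resize(s["frame"][130:290,320:480],(400,400)),cv2.resize(w["frame"][0:480,80:560],(400,400))]))
t=bot.snapshot("top");cv2.imwrite("pics/t4.png",t["frame"][80:340,90:510])
E
```

```text
t: 10.3
tool_pos: [0.5338, 0.1678, 0.1383]
tool_rot: [2.288, 2.153, -0.0]
force: [0.1, 0.9, 0.1]
gripper_width: 0.998
t: 10.92
tool_pos: [0.5334, 0.1676, 0.199]
tool_rot: [-2.288, -2.152, 0.002]
force: [0.4, -0.4, 0.0]
gripper_width: 1.0
t: 11.55
tool_pos: [0.5336, 0.1676, 0.2882]
tool_rot: [2.288, 2.152, -0.0]
force: [0.0, 0.5, 0.4]
gripper_width: 0.999
11.6 [0.533 0.168 0.288] hub top expected (np.float64(396.6348273922049), np.float64(184.69808491871453)) (np.float64(316.65535144833774), np.float64(241.0823716114325))
```

View pics/s4.png

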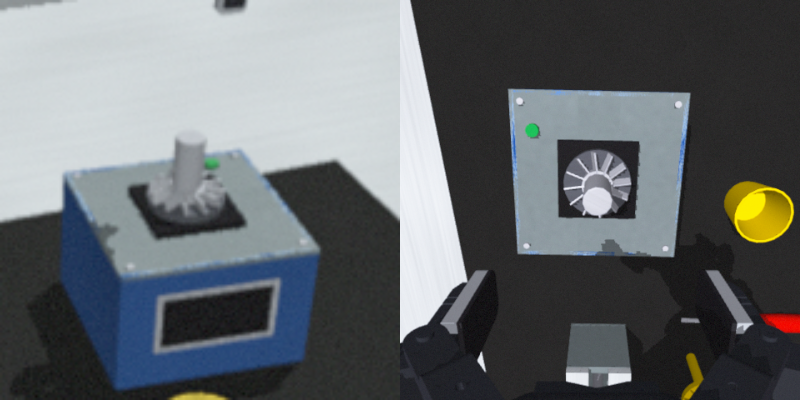

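View pics/t4.png

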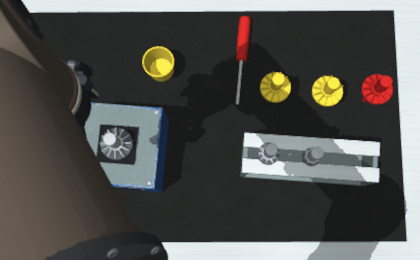

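The rotor is upright and centred: the hub top is at crop (191,137) in the scene view and (598,201) in the wrist view, both as predicted. The other two rotors, the tub and the screwdriver have not moved. I'm handing in.

```bash
python3 -c "
from cell import bot
print(bot.hand_in())"
```

```text
the job is handed in; nothing more can be done
None
```

I loaded the large rotor into the inspection box and handed the job in at about 11.6 s. I lifted it from the rack's right-hand place and lowered its shaft through the flap. I held it until the wheel pressed on the collar with about 10 N, then let go and backed straight up.

- **Seating:** in the scene and wrist views the wheel is centred on the collar. The hub top is within about 1 px of where an upright, fully seated rotor should be.
- **Everything else:** the top view shows the other two rotors, the tub and the screwdriver where they were. Before hand-in the gripper was open and clear, reading no significant force.
- **Failed or disagreeing checks:** none. The flap can't be seen under the wheel, so I judged that it is open from the shaft being fully in.

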